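# Fetch the green colour pot from behind the bottles

### The arm

A 6-joint arm with a two-finger parallel gripper is mounted at the origin on the work surface. World frame = base frame: x ahead of the robot, y to its left, z up, the work surface at z = 0. Lengths are in m, angles in degrees, forces in N, time in s.
With the tool pointing down it reaches from about 0.4 to 0.825 m from the base axis. Payload 7 kg.
Tool frame: the origin (TCP) lies on the centre line of the jaws, within the pads' length; the fingertips stand 8 mm ahead of it and the grasp point (between the pads) lies 11 mm behind it; z points along the fingers, y is the line along which they close (so a half turn about z gives the same grasp; the last joint's range is limited). The gripper opens to 88 mm and grips with 3 to 60 N. Pads are 19 mm wide; open, the fingers measure 130 mm over their backs; the gripper's body (78 mm by 193 mm) begins 47 mm behind the grasp point.
Start: joints at [-58.952, 20.546, 0.682, 0, -70.136, -16.507], TCP at [0.169, -0.653, 0.235] pointing down, gripper open.
Joint ranges: [-176.03, 176.03], [-82.01, 121.73], [-58.28, 71.71], [-173.87, 95.51], [-174.79, -0.11], [-173.66, 173.66]. Speed limits (degrees/s): [136.94, 136.94, 172.46, 180, 180, 180].

### API

Orientations are given as [roll, pitch, yaw] about the fixed x, y, z axes, in that order (R = Rz(yaw) Ry(pitch) Rx(roll)).
In Python, from plant import r gives the robot as it stands.
- The arm moves only by the tool carry_out, never from a script. Its argument "targets" is a list of rows, each a list of 6 numbers: the shift along the tool's x, y, z scaled (see below), then the turn, a rotation vector about the tool's x, y, z scaled (see below). A call has 1 to 5 rows; each row shifts and turns the commanded pose from where the row before left it, along the tool's axes as they then stand; what a row does not reach is not made up. The controller multiplies each number of a shift by 0.5 m and each number of a turn by 60 degrees. A row lasts 1/8 s, in which the tool goes at most 62.5 mm and 10.7 degrees, less where a joint would pass 70% of its speed; a pose out of reach is approached as far as the arm can. A call with a number of a shift or a turn outside -1 to 1 is refused whole. A call with a gripper value outside its range is refused whole. "hand" is the opening, from 0 (shut) to 1 (fully open), set as the call begins (left out, the last holds). The fingers move at their own pace and stop on an object; "squeeze" is the grip in N (left out, the last holds). Time passes only in rows, so rows that do not move let the fingers close. It gives the time, the measured TCP pose, the force, the opening and the grip force at its end, in the units of the state.
- r.get_state(): the state, without advancing time (a new reading comes with each control period).
- r.capture(name): name is "scene" or "top" or "wrist"; returns the picture (420x560x3 uint8, red, green, blue); there is no depth.
- r.camera_info(name): a dict with "K" (3x3 intrinsics, pixels), "distortion" ([k1, k2, p1, p2, k3] as OpenCV has them; the pictures are not rectified), "eye" and "attitude" of the camera in the world. Camera axes: x right, y down, z forward; pixel columns grow to the right and rows downward; lengths in m; the calibration is good to about 2 mm. A picture is of the moment at which its call begins: read the wrist's pose just before it. camera_info takes no time and is no camera call; for the wrist camera it gives the pose at the moment of the call.
- r.close_job(): hands the job in; it is judged then, once.
The state is a dict: "time_s": time; "joints": joint angles; "qd": joint speeds; "joint_torque": joint torques, N m; "tcp_pos": TCP position; "eef_rot": TCP orientation; "contact_force": force on the tool from outside, world axes, zero at the start; "moment": the same for the moment, N m; "gripper_width": finger opening in m; "gripper_force": force on a finger pad.
Only numpy, scipy, OpenCV 4.12 (cv2) and the standard library are available. Lean on these libraries where they do the work, as an engineer would, in place of code of your own. Each camera call takes 0.05 s, during which the arm holds its last target. There are 200 camera calls.

### The job

Stand the orange and the blue bottle, which block the green pot, aside on the white tile; then fetch the green pot from the caddy and set it down in the green pocket of the sample wheel, having first turned the wheel (at any time before) so that the green pocket lines up with the red pointer, where it must stay. Finally put both bottles back in the caddy, each on the same grey ring it stood on at the start. Keep bottles and pot upright, let go of everything, and do not disturb the cup, the jar or the steel applicator.

Things in the scene. Friction and masses are not known exactly. Their poses are not given: they have to be found in the camera images.
- bottle_orange: Upright orange bottle, white paper band, black cap, loose, about 0.22 kg. Body 48 mm across to 92 mm height, shoulder to 102 mm, then a plain cylindrical cap 31 mm across up to 136 mm, a good place to grip from above. Origin: centre of its underside, z up. Starts on one of the caddy's two grey rings (which one varies).
- bottle_blue: Upright blue plastic bottle with a white paper band and a white cap, loose; same shape, sizes and origin as the orange bottle. It starts on the other grey ring.
- pot_green: Closed green pot, a plain upright cylinder 52 mm across and 57 mm high, lighter green lid, loose, about 0.16 kg. Origin: centre of its underside, z up. It starts in the caddy behind the two bottles (on the caddy's +x side), so close that a gripper's body cannot come straight down over it until they are gone.
- caddy: White shallow tray, fixed, 160 mm (its x) by 200 mm (its y), floor 4 mm thick, rim 16 mm high, 4 mm thick. Origin: centre of its underside. Two flat grey rings 58 mm across, painted on the floor at x = -30 mm, y = -45 and +45 mm in its frame, are the bottles' places; the pot starts at about x = +15, y = 0 mm.
- mat: White square tile, fixed, 170 x 170 mm, top 6 mm above the bench. Origin: centre of its underside, axes along its edges. Room for the two bottles side by side (for instance 40 mm either side of its centre). It lies to one side of the caddy, the wheel to the other; which side varies.
- wheel_base: Fixed base of the sample wheel. Origin: on the wheel's vertical axis at bench height. Its -x axis is the middle line of the red pointer, a bar 22 mm wide, 10 mm high, that shows from under the wheel, tip 155 mm from the axis. The wheel: aluminium disc 240 mm across, top 22 mm above the bench, turns either way with slight friction (0.1 N m), stays where left; green, yellow, white, blue pocket.
- green_pocket (a point): Centre of the green pocket's floor: on the disc, 75 mm from the axis, 22 mm above the bench. Round lip of 74 mm inner, 82 mm outer diameter, 12 mm high (all 4 pockets). Starts 0.6 to 1.5 rad counter-clockwise (from above) of the pointer. Turn the wheel by the black bar on its axis: 56 mm long, pointing to the green pocket, 12 mm wide (grip across this), from the disc to 75 mm above the bench.
- cup: Bystander: open grey plastic cup 64 mm across, 70 mm high, loose, beyond the caddy. Origin: centre of its underside. Leave alone.
- applicator: Bystander: steel film applicator, a bar 30 x 90 x 28 mm (length along its y) with two brass screws on top, 42 mm high in all, loose, beyond the caddy. Origin: centre of its underside. Leave alone.
- jar: Bystander: small jar with a yellow cap, 56 mm across, 60 mm high, loose, beyond the caddy. Origin: centre of its underside. Leave alone.

How it is judged:
By the outcome, as a careful person would: the job done as asked, in the order asked, and still so for the second after the job is handed in, with the robot touching nothing.
It also fails if it takes over 144 s, if anything falls off the work surface, if the arm or the gripper's body presses on something with over 40 N, if the wrist force passes 120 N, or if a joint passes its speed limit or range.

## Working session

There is one attempt and no reset: what is moved stays moved. The work goes in short steps, Python scripts to look and compute and a tool call to move; the robot and the scene stay as the last step left them, time stands still between calls to the robot, and variables do not carry over. Pictures are saved under pics/ and viewed, at most 14 in all, crops included, and the job is handed in when it is done.

Besides the shell and the picture viewer there is one more tool, called after ">>>" as name([rows], argument=value, ...), one row to a line, values as JSON. carry_out: Moves the arm, as the interface text tells. Its arguments: {"type":"object","properties":{"targets":{"type":"array","items":{"type":"array","items":{"type":"number","minimum":-1,"maximum":1}}},"hand":{"type":"number"},"squeeze":{"type":"number"}},"required":["targets"]}

```bash
mkdir -p pics; ls; python3 - <<'E'
from plant import r
import cv2,numpy as np
np.set_printoptions(precision=4,suppress=True)
print(r.get_state())
for n in("scene","top"):
    print(n,r.camera_info(n)); cv2.imwrite(f"pics/{n}0.png",cv2.resize(r.capture(n)[:,:,::-1],(800,600)))
E
```

```text
pics
{'time_s': 0.0, 'joints': array([-58.9518,  20.5907,   0.6345,  -0.0215, -70.1358, -16.507 ]), 'qd': array([ 0.0008,  0.0647,  0.0128, -0.1   ,  0.01  , -0.0457]), 'joint_torque': array([ -0.0018, -58.2723,  29.3052,   6.997 ,   0.0068,  -0.0002]), 'tcp_pos': array([ 0.1693, -0.6529,  0.2336]), 'eef_rot': array([ 179.906 ,   -0.0068, -165.4661]), 'contact_force': array([-0.4702, -0.1553, -0.523 ]), 'moment': array([0.0072, 0.0362, 0.0228]), 'gripper_force': 0.0, 'gripper_width': 0.08775480884516057}
scene {'K': array([[450.2648,   0.    , 275.1904],
       [  0.    , 450.2648, 215.6164],
       [  0.    ,   0.    ,   1.    ]]), 'distortion': array([-0.1213,  0.    ,  0.    ,  0.    ,  0.    ]), 'eye': array([ 0.9635, -0.6803,  0.5296]), 'attitude': array([-122.0426,   -1.2211,   29.7025])}
top {'K': array([[509.4151,   0.    , 282.9967],
       [  0.    , 509.4151, 206.3087],
       [  0.    ,   0.    ,   1.    ]]), 'distortion': array([-0.0608,  0.    ,  0.    ,  0.    ,  0.    ]), 'eye': array([ 0.3986, -0.0242,  1.0276]), 'attitude': array([-167.5285,    0.2266,  -81.5363])}
```

View pics/top0.png

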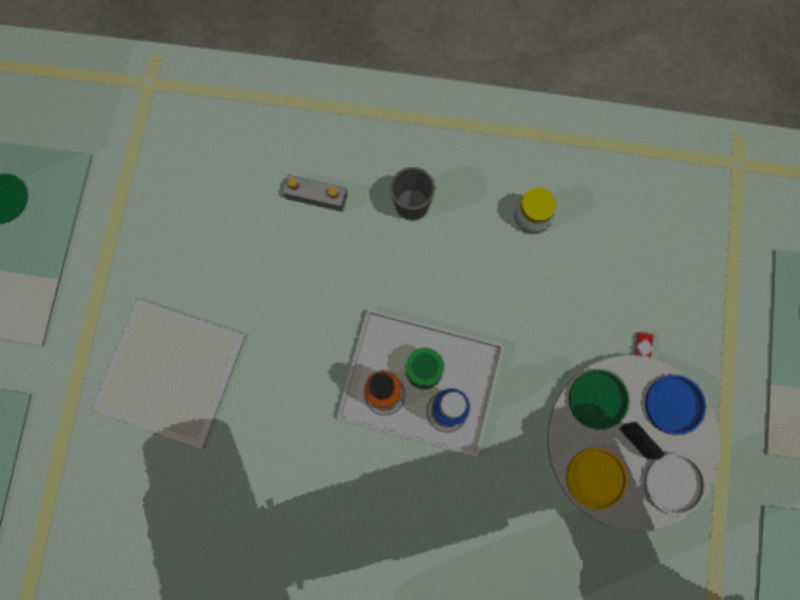

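View pics/scene0.png

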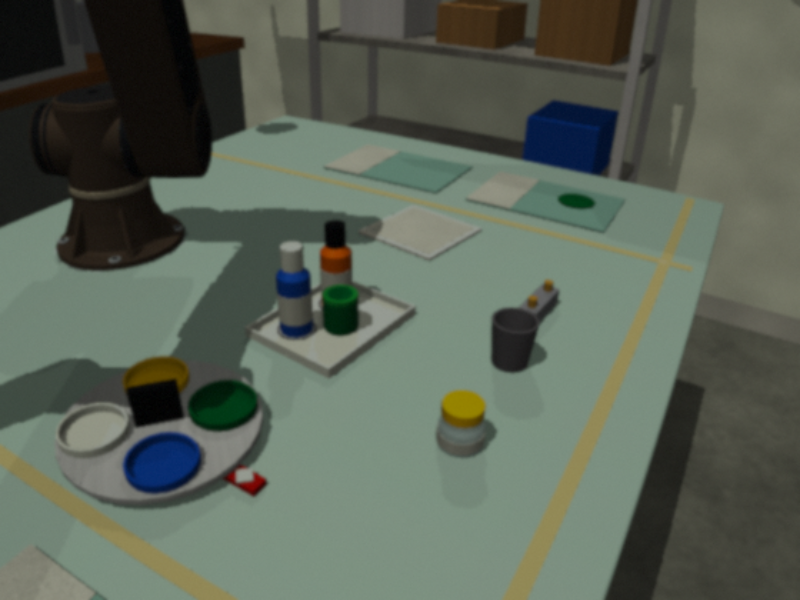

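The top view (800x600 px) shows the orange cap at (381,385), the blue cap at (454,404) and the pot lid at (425,366). The caddy corners are at (366,311), (501,345), (477,454) and (338,417). The mat is to the left (+y), with corners at (138,299), (245,334), (203,447) and (94,408). The wheel is to the right, with its bar at (642,440), green pocket at (599,399) and pointer at (644,345). The scene view agrees with this layout.

```bash
cat > h.py <<'E'
from plant import r
import cv2,numpy as np
from scipy.spatial.transform import Rotation as Ro
np.set_printoptions(precision=4,suppress=True)
def ray(ci,p,z):
    "pixel(s) -> world xy on plane z"
    u=cv2.undistortPoints(np.float64(p).reshape(-1,1,2),ci["K"],ci["distortion"])[:,0]
    d=np.c_[u,np.ones(len(u))]@Ro.from_euler("xyz",ci["attitude"],degrees=True).as_matrix().T
    return (ci["eye"]+d*((z-ci["eye"][2])/d[:,2])[:,None])[:,:2]
def proj(ci,P):
    R=Ro.from_euler("xyz",ci["attitude"],degrees=True).as_matrix()
    return cv2.projectPoints(np.float64(P).reshape(-1,3),cv2.Rodrigues(R.T)[0],-R.T@ci["eye"],ci["K"],ci["distortion"])[0][:,0]
def blobs(im,lo,hi,amin=60):
    m=cv2.inRange(cv2.cvtColor(im,cv2.COLOR_RGB2HSV),lo,hi)
    n,l,s,c=cv2.connectedComponentsWithStats(m)
    return [(c[i],s[i,4],s[i,:4]) for i in range(1,n) if s[i,4]>amin]
E
python3 - <<'E'
from h import *
ci=r.camera_info("top"); im=r.capture("top"); k=560/800
f=lambda p,z:ray(ci,(np.array(p)+.5)*k-.5,z)
cad=f([(366,311),(501,345),(477,454),(338,417)],.016); mat=f([(138,299),(245,334),(203,447),(94,408)],.006)
for n,c in(("caddy",cad),("mat",mat)):
    e=c-np.roll(c,-1,0); print(n,c.mean(0),np.linalg.norm(e,axis=1),np.degrees(np.arctan2(e[:,1],e[:,0])))
print("caps",f([(381,385),(454,404)],.136),"pot",f((425,366),.057),"ptr",f((644,345),.01),"bar",f((642,440),.05))
for n,lo,hi in(("green",(50,100,30),(75,255,255)),("blue",(105,120,40),(125,255,255)),("yel",(15,180,90),(27,255,255)),("orange",(3,150,60),(14,255,255)),("red",(174,150,60),(180,255,255))):
    for c,a,b in blobs(im,lo,hi): print(n,c,a,b,ray(ci,c,.03),ray(ci,c,.057))
E
```

```text
caddy [ 0.5016 -0.0271] [0.1962 0.1543 0.1967 0.1532] [ 84.0568  -5.2876 -96.2649 174.5086]
mat [0.4635 0.326 ] [0.167  0.1669 0.1671 0.1653] [ 80.6151  -9.5706 -99.9085 170.3863]
caps [[ 0.4774  0.0202]
 [ 0.4676 -0.0712]] pot [[ 0.5181 -0.0302]] ptr [[ 0.5984 -0.3339]] bar [[ 0.4629 -0.3295]]
green [  7.7029 137.7505] 525 [  0 122  19  34] [[0.6779 0.61  ]] [[0.6704 0.5928]]
green [296.9171 256.7178] 567 [284 243  27  28] [[ 0.52   -0.0298]] [[ 0.5167 -0.0296]]
green [418.963  279.1192] 1325 [399 259  41  41] [[ 0.5111 -0.2719]] [[ 0.508  -0.2652]]
blue [472.6613 283.0251] 1355 [452 263  42  41] [[ 0.5185 -0.3776]] [[ 0.5152 -0.3681]]
blue [313.3411 287.229 ] 214 [303 272  25  26] [[ 0.4658 -0.0697]] [[ 0.464  -0.0685]]
yel [417.0084 334.4416] 1302 [398 314  42  43] [[ 0.4055 -0.2783]] [[ 0.4053 -0.2715]]
orange [268.93   274.1556] 257 [256 260  25  25] [[0.4782 0.0194]] [[0.476  0.0182]]
```

>>> carry_out([
  [0,0,-0.04,0,0,-0.144],
  [0,0,-0.04,0,0,-0.144],
  [0,0,-0.02,0,0,-0.144],
  [0,0,0,0,0,-0.144],
  [-0.05,0,0,0,0,0],
], hand=0.5)

```text
time_s: 0.78
tcp_pos: [0.1853, -0.6345, 0.2837]
eef_rot: [179.9, 0.0, -131.0]
contact_force: [-0.2, -0.5, -0.2]
gripper_width: 0.0457
gripper_force: 0.0
```

>>> carry_out([
  [-0.09,0,0,0,0,0],
  [-0.09,0,0,0,0,0],
  [-0.09,0,0,0,0,0],
  [-0.09,0,0,0,0,0],
  [-0.09,0,0,0,0,0],
])

```text
time_s: 1.4
tcp_pos: [0.3341, -0.4623, 0.2844]
eef_rot: [180.0, 0.0, -131.0]
contact_force: [0.5, -0.2, 0.1]
gripper_width: 0.0441
gripper_force: 0.0
```

>>> carry_out([
  [-0.09,0,0,0,0,0],
  [-0.09,0,0,0,0,0],
  [-0.09,-0.01,0,0,0,0],
  [-0.05,0,0,0,0,0],
  [0,0,0,0,0,0],
])

```text
time_s: 2.02
tcp_pos: [0.4426, -0.3447, 0.2843]
eef_rot: [180.0, 0.0, -130.8]
contact_force: [-0.7, 0.5, -0.4]
gripper_width: 0.0436
gripper_force: 0.0
```

```bash
cat >> h.py <<'E'
def goto(x,y,z,yaw):
    "print shift and turn left, in move units: turn about tool z, then shift along the axes after that turn"
    s=r.get_state(); R=Ro.from_euler("xyz",[180,0,yaw],degrees=True)
    d=R.inv().apply(np.array([x,y,z])-s["tcp_pos"]); dy=(s["eef_rot"][2]-yaw+180)%360-180
    print("pos",s["tcp_pos"],s["eef_rot"],"t",s["time_s"],"F",s["contact_force"],"shift",d/.5,"turn",dy/60)
E
python3 - <<'E'
from h import *
goto(.462,-.328,.055,-131)
ci=r.camera_info("wrist"); im=r.capture("wrist"); print(ci)
np.savez("w1.npz",**ci,im=im); cv2.imwrite("pics/w1.png",im[:,:,::-1])
print(proj(ci,[[.462,-.328,.022],[.615,-.33,.01],[.511,-.272,.022]]))
E
```

```text
pos [ 0.4426 -0.3447  0.2843] [ 179.9749    0.0077 -130.8285] t 2.025 F [-0.6847  0.5239 -0.3849] shift [-0.0507 -0.0074  0.4586] turn 0.002857744605151898
{'K': array([[332.0226,   0.    , 274.6972],
       [  0.    , 332.0226, 211.0059],
       [  0.    ,   0.    ,   1.    ]]), 'distortion': array([-0.0498,  0.    ,  0.    ,  0.    ,  0.    ]), 'eye': array([ 0.3995, -0.3954,  0.4345]), 'attitude': array([165.6315,  -0.0143, 139.1804])}
[[272.0623 200.5384]
 [187.8937 268.0322]
 [271.8168 255.2219]]
```

View pics/w1.png

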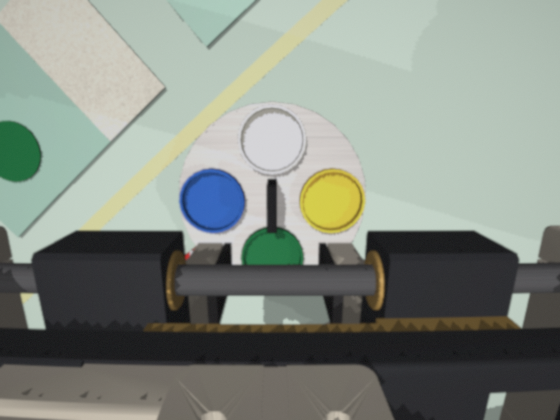

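The wrist view shows the bar along column 272 (rows 180–232). The blue and yellow pockets are at (212,200) and (332,200), so their midpoint matches my wheel centre, which projects to (272,200). The pointer is hidden, so I'll measure it from the first top picture.

```bash
python3 - <<'E'
from h import *
ci=r.camera_info("top"); im=cv2.imread("pics/top0.png")
h=cv2.cvtColor(im,cv2.COLOR_BGR2HSV); m=cv2.inRange(h,(0,130,60),(8,255,255))|cv2.inRange(h,(170,130,60),(180,255,255))
m[:, :600]=0; m[:300]=0; m[400:]=0; m[:,700:]=0
p=cv2.findNonZero(m); b=cv2.boxPoints(cv2.minAreaRect(p)); w=ray(ci,(b+.5)*.7-.5,.01); print(len(p),b,w)
c=w.mean(0); print(c,np.degrees(np.arctan2(*(c-[.462,-.328])[::-1])),np.linalg.norm(w-[.462,-.328],axis=1))
E
```

```text
149 [[635.5574 353.8689]
 [637.5164 332.3197]
 [652.8443 333.7131]
 [650.8853 355.2623]] [[ 0.584  -0.3229]
 [ 0.6153 -0.3232]
 [ 0.6164 -0.3452]
 [ 0.5852 -0.3448]]
[ 0.6002 -0.334 ] -2.4925526448148534 [0.1221 0.1533 0.1554 0.1243]
```

>>> carry_out([
  [-0.05,-0.008,0.05,0,0,0],
  [0,0,0.09,0,0,0],
  [0,0,0.09,0,0,0],
  [0,0,0.09,0,0,0],
  [0,0,0.05,0,0,0],
])

```text
time_s: 2.7
tcp_pos: [0.4591, -0.3305, 0.0972]
eef_rot: [179.8, -0.1, -131.0]
contact_force: [0.1, 0.8, 0.8]
gripper_width: 0.0436
gripper_force: 0.0
```

>>> carry_out([
  [0,0,0.05,0,0,0],
  [0,0,0.03,0,0,0],
  [0,0,0.01,0,0,0],
  [0,0,0,0,0,0],
])

```text
time_s: 3.2
tcp_pos: [0.4612, -0.3307, 0.0549]
eef_rot: [-180.0, 0.0, -130.9]
contact_force: [-0.1, -1.6, 0.4]
gripper_width: 0.0439
gripper_force: 0.0
```

>>> carry_out([
  [0,0,0,0,0,0],
  [0,0,0,0,0,0],
  [0,0,0,0,0,0],
  [0,0,0,0,0,0],
  [0,0,0,0,0,0],
], hand=0, squeeze=20)

```text
time_s: 3.82
tcp_pos: [0.4603, -0.3299, 0.0547]
eef_rot: [179.9, -0.0, -130.9]
contact_force: [-3.4, 5.0, 5.4]
gripper_width: 0.0117
gripper_force: 20.0
```

>>> carry_out([
  [0,0,0,0,0,0.06],
  [0,0,0,0,0,0.11],
  [0,0,0,0,0,0.11],
  [0,0,0,0,0,0.11],
  [0,0,0,0,0,0.11],
])

```text
time_s: 4.45
tcp_pos: [0.4599, -0.3293, 0.0547]
eef_rot: [179.9, -0.1, -161.1]
contact_force: [-4.2, 8.7, 9.2]
gripper_width: 0.0119
gripper_force: 20.0
```

>>> carry_out([
  [0,0,0,0,0,0.11],
  [0,0,0,0,0,0.11],
  [0,0,0,0,0,0.1],
  [0,0,0,0,0,0.036],
  [0,0,0,0,0,0],
])

```text
time_s: 5.08
tcp_pos: [0.4598, -0.3288, 0.0547]
eef_rot: [179.9, -0.1, 177.7]
contact_force: [-3.4, 11.4, 9.8]
gripper_width: 0.0116
gripper_force: 20.0
```

>>> carry_out([
  [0,0,0,0,0,0],
  [0,0,0,0,0,0],
  [0,0,0,0,0,0],
  [0,0,0,0,0,0],
], hand=0.5)

```text
time_s: 5.58
tcp_pos: [0.4611, -0.3306, 0.0545]
eef_rot: [-180.0, -0.0, 177.7]
contact_force: [-0.1, -0.5, -0.0]
gripper_width: 0.0425
gripper_force: 0.0
```

>>> carry_out([
  [0,0,-0.04,0,0,0],
  [0,0,-0.08,0,0,0],
  [0,0,-0.1,0,0,0],
  [0,0,-0.08,0,0,0],
  [0,0,-0.05,0,0,0],
])

```text
time_s: 6.2
tcp_pos: [0.4616, -0.3308, 0.232]
eef_rot: [-179.9, 0.2, 177.7]
contact_force: [-0.5, -0.1, -0.2]
gripper_width: 0.0437
gripper_force: 0.0
```

```bash
python3 - <<'E'
from h import *
goto(.4774,.0202,.3,-90)
E
```

```text
pos [ 0.4616 -0.3308  0.232 ] [-179.9426    0.1551  177.7417] t 6.2 F [-0.5478 -0.0535 -0.1661] shift [-0.702  -0.0317 -0.1359] turn -1.537637631452378
```

>>> carry_out([
  [0,0,-0.05,0,0,-0.1],
  [0,0,-0.06,0,0,-0.16],
  [0,0,-0.026,0,0,-0.16],
  [0,0,0,0,0,-0.16],
  [0,0,0,0,0,-0.16],
])

```text
time_s: 6.82
tcp_pos: [0.461, -0.3305, 0.2977]
eef_rot: [-180.0, 0.0, -137.6]
contact_force: [0.7, -0.1, -0.9]
gripper_width: 0.0441
gripper_force: 0.0
```

>>> carry_out([
  [0,0,0,0,0,-0.16],
  [0,0,0,0,0,-0.16],
  [0,0,0,0,0,-0.16],
  [0,0,0,0,0,-0.16],
  [0,0,0,0,0,-0.158],
])

```text
time_s: 7.45
tcp_pos: [0.461, -0.3305, 0.2975]
eef_rot: [180.0, 0.0, -89.7]
contact_force: [0.5, 0.4, 0.0]
gripper_width: 0.0436
gripper_force: 0.0
```

>>> carry_out([
  [-0.05,-0.03,0,0,0,0],
  [-0.09,0,0,0,0,0],
  [-0.09,0,0,0,0,0],
  [-0.09,0,0,0,0,0],
  [-0.09,0,0,0,0,0],
], hand=0.7)

```text
time_s: 8.07
tcp_pos: [0.4757, -0.1242, 0.2976]
eef_rot: [-180.0, 0.0, -90.0]
contact_force: [0.5, -0.1, 0.4]
gripper_width: 0.0614
gripper_force: 0.0
```

>>> carry_out([
  [-0.07,0,0,0,0,0],
  [-0.04,0,0,0,0,0],
  [0,0,0,0,0,0],
  [0,0,0,0,0,0],
])

```text
time_s: 8.57
tcp_pos: [0.4759, -0.0707, 0.2976]
eef_rot: [180.0, -0.0, -90.0]
contact_force: [1.4, -0.5, -0.3]
gripper_width: 0.0617
gripper_force: 0.0
```

```bash
python3 - <<'E'
from h import *
goto(.4774,.0202,.3,-90)
ci=r.camera_info("wrist"); im=r.capture("wrist"); np.savez("w2.npz",**ci,im=im); cv2.imwrite("pics/w2.png",im[:,:,::-1])
print(proj(ci,[[.4774,.0202,.14],[.4676,-.0712,.14],[.518,-.03,.061],[.462,-.328,.022],[.617,-.3348,.01],[.537,-.331,.022]]))
E
```

```text
pos [ 0.4759 -0.0707  0.2976] [179.9986  -0.0057 -89.9697] t 8.575 F [ 1.3839 -0.4686 -0.2905] shift [-0.1819 -0.0029 -0.0049] turn 0.0005052395388446485
[[273.4505 286.1692]
 [283.7725 198.3492]
 [240.1194 217.8727]
 [287.3832 -44.2999]
 [155.1235 -43.9089]
 [221.3675 -46.8865]]
```

View pics/w2.png

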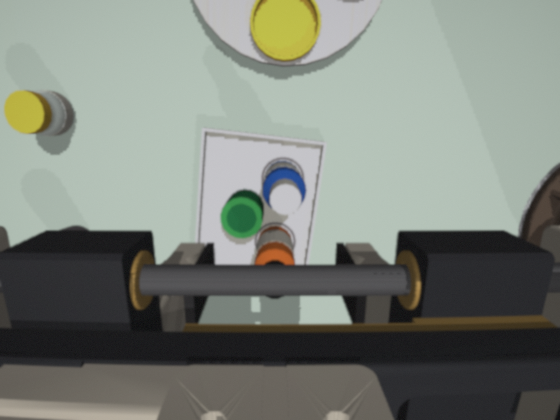

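The wrist view shows the blue cap at (285,198) and the pot lid at (242,216), both within about 2 px of my estimates. The caddy is upright at columns 200–322. The positions hold, so I'll go on to the orange bottle.

>>> carry_out([
  [-0.06,-0.003,0,0,0,0],
  [-0.08,0,0,0,0,0],
  [-0.042,0,0,0,0,0],
  [0,0,0.05,0,0,0],
  [0,0,0.09,0,0,0],
])

```text
time_s: 9.25
tcp_pos: [0.4787, 0.0205, 0.2281]
eef_rot: [-179.8, 0.1, -90.0]
contact_force: [0.4, 0.1, -1.7]
gripper_width: 0.0614
gripper_force: 0.0
```

>>> carry_out([
  [0,0,0.09,0,0,0],
  [0,0,0.07,0,0,0],
  [0,0,0.04,0,0,0],
  [0,0,0.016,0,0,0],
  [0,0,0,0,0,0],
])

```text
time_s: 9.88
tcp_pos: [0.4776, 0.0201, 0.1196]
eef_rot: [180.0, -0.0, -90.0]
contact_force: [0.5, 0.4, -0.7]
gripper_width: 0.0612
gripper_force: 0.0
```

>>> carry_out([
  [0,0,0,0,0,0],
  [0,0,0,0,0,0],
  [0,0,0,0,0,0],
  [0,0,0,0,0,0],
  [0,0,0,0,0,0],
], hand=0, squeeze=25)

```text
time_s: 10.5
tcp_pos: [0.4774, 0.0206, 0.1198]
eef_rot: [-180.0, -0.0, -90.0]
contact_force: [-1.4, 1.6, 4.7]
gripper_width: 0.0305
gripper_force: 25.0
```

>>> carry_out([
  [0,0,-0.02,0,0,0],
  [0,0,-0.04,0,0,0],
  [0,0,-0.05,0,0,0],
  [0,0,-0.03,0,0,0],
  [0,0,0,0,0,0],
])

```text
time_s: 11.12
tcp_pos: [0.478, 0.0208, 0.1905]
eef_rot: [-179.9, 0.1, -90.0]
contact_force: [-0.4, -0.2, -1.4]
gripper_width: 0.0303
gripper_force: 25.0
```

```bash
python3 - <<'E'
from h import *
goto(.470,.365,.122,-90)
E
```

```text
pos [0.478  0.0208 0.1905] [-179.8826    0.0583  -89.9792] t 11.125 F [-0.403  -0.1891 -1.4327] shift [-0.6884  0.0159  0.137 ] turn 0.0003465464347774135
```

>>> carry_out([
  [-0.04,0.004,0,0,0,0],
  [-0.08,0.004,0,0,0,0],
  [-0.09,0.004,0,0,0,0],
  [-0.09,0.004,0,0,0,0],
  [-0.09,0,0,0,0,0],
])

```text
time_s: 11.75
tcp_pos: [0.4685, 0.2166, 0.1884]
eef_rot: [179.9, -0.1, -90.0]
contact_force: [0.8, 0.3, -1.9]
gripper_width: 0.0306
gripper_force: 25.0
```

>>> carry_out([
  [-0.09,0,0,0,0,0],
  [-0.09,0,0,0,0,0],
  [-0.07,0,0,0,0,0],
  [-0.04,0,0,0,0,0],
  [-0.008,0,0,0,0,0],
])

```text
time_s: 12.38
tcp_pos: [0.4689, 0.365, 0.1883]
eef_rot: [179.9, -0.1, -89.9]
contact_force: [-0.1, 0.1, -1.9]
gripper_width: 0.0305
gripper_force: 25.0
```

>>> carry_out([
  [0,0,0.04,0,0,0],
  [0,0,0.05,0,0,0],
  [0,0,0.03,0,0,0],
  [0,0,0.012,0,0,0],
  [0,0,0,0,0,0],
])

```text
time_s: 13.0
tcp_pos: [0.4695, 0.3643, 0.1237]
eef_rot: [-180.0, -0.0, -90.0]
contact_force: [-0.6, 0.1, -1.1]
gripper_width: 0.0307
gripper_force: 25.0
```

```bash
python3 - <<'E'
from h import *
goto(.470,.365,.122,-90)
E
```

```text
pos [0.4695 0.3643 0.1237] [-179.9992   -0.0135  -89.9906] t 13.0 F [-0.5918  0.0984 -1.0835] shift [-0.0013 -0.001   0.0033] turn 0.0001573207103850412
```

>>> carry_out([
  [0,0,0.003,0,0,0],
  [0,0,0,0,0,0],
  [0,0,0,0,0,0],
])

```text
time_s: 13.38
tcp_pos: [0.4694, 0.3647, 0.1225]
eef_rot: [-180.0, 0.0, -90.0]
contact_force: [0.3, -0.4, -1.5]
gripper_width: 0.0304
gripper_force: 25.0
```

>>> carry_out([
  [0,0,0,0,0,0],
  [0,0,0,0,0,0],
  [0,0,0,0,0,0],
  [0,0,0,0,0,0],
  [0,0,-0.02,0,0,0],
], hand=0.7)

```text
time_s: 14.0
tcp_pos: [0.469, 0.3641, 0.1317]
eef_rot: [179.9, -0.1, -90.0]
contact_force: [0.8, 0.8, 0.1]
gripper_width: 0.0612
gripper_force: 0.0
```

>>> carry_out([
  [0,0,-0.05,0,0,0],
  [0,0,-0.06,0,0,0],
  [0,0,-0.04,0,0,0],
  [0.05,0.004,0,0,0,0],
  [0.09,0,0,0,0,0],
])

```text
time_s: 14.62
tcp_pos: [0.4669, 0.2938, 0.2069]
eef_rot: [180.0, -0.0, -89.9]
contact_force: [0.8, -0.3, -0.6]
gripper_width: 0.0616
gripper_force: 0.0
```

>>> carry_out([
  [0.1,0,0,0,0,0],
  [0.1,0,0,0,0,0],
  [0.1,0,0,0,0,0],
  [0.1,0,0,0,0,0],
  [0.1,0,0,0,0,0],
])

```text
time_s: 15.25
tcp_pos: [0.4663, 0.0422, 0.207]
eef_rot: [180.0, 0.0, -90.0]
contact_force: [1.2, 0.0, 0.3]
gripper_width: 0.0613
gripper_force: 0.0
```

>>> carry_out([
  [0.1,0,0,0,0,0],
  [0.08,0,0,0,0,0],
  [0.05,0,0,0,0,0],
  [0,0,0,0,0,0],
])

```text
time_s: 15.75
tcp_pos: [0.4662, -0.0724, 0.2067]
eef_rot: [180.0, -0.0, -90.2]
contact_force: [-0.1, -0.5, -0.1]
gripper_width: 0.0617
gripper_force: 0.0
```

```bash
python3 - <<'E'
from h import *
goto(.4676,-.071,.1195,-90)
E
```

```text
pos [ 0.4662 -0.0724  0.2067] [179.9519  -0.0051 -90.1504] t 15.75 F [-0.059  -0.4947 -0.0578] shift [-0.0028 -0.0028  0.1745] turn -0.0025060159177257902
```

>>> carry_out([
  [-0.003,-0.003,0.04,0,0,0],
  [0,0,0.06,0,0,0],
  [0,0,0.05,0,0,0],
  [0,0,0.024,0,0,0],
  [0,0,0,0,0,0],
])

```text
time_s: 16.38
tcp_pos: [0.4685, -0.0689, 0.1197]
eef_rot: [179.9, -0.0, -90.0]
contact_force: [0.3, -0.2, -0.1]
gripper_width: 0.0608
gripper_force: 0.0
```

>>> carry_out([
  [0,0,0,0,0,0],
  [0,0,0,0,0,0],
  [0,0,0,0,0,0],
  [0,0,0,0,0,0],
  [0,0,0,0,0,0],
], hand=0, squeeze=25)

```text
time_s: 17.0
tcp_pos: [0.469, -0.069, 0.1203]
eef_rot: [-180.0, -0.0, -90.0]
contact_force: [-1.2, -0.2, 2.5]
gripper_width: 0.0305
gripper_force: 24.9
```

>>> carry_out([
  [0,0,-0.02,0,0,0],
  [0,0,-0.04,0,0,0],
  [0,0,-0.05,0,0,0],
  [0,0,-0.03,0,0,0],
  [-0.03,0,0,0,0,0],
])

```text
time_s: 17.62
tcp_pos: [0.4695, -0.0538, 0.1911]
eef_rot: [-179.9, 0.0, -90.1]
contact_force: [-0.2, 1.5, -2.6]
gripper_width: 0.0306
gripper_force: 24.9
```

>>> carry_out([
  [-0.06,0.005,0,0,0,0],
  [-0.09,0.005,0,0,0,0],
  [-0.09,0.005,0,0,0,0],
  [-0.09,0.005,0,0,0,0],
  [-0.09,0,0,0,0,0],
])

```text
time_s: 18.25
tcp_pos: [0.4577, 0.1579, 0.1892]
eef_rot: [179.9, -0.0, -90.0]
contact_force: [0.5, -0.2, -2.4]
gripper_width: 0.0303
gripper_force: 24.9
```

>>> carry_out([
  [-0.09,0,0,0,0,0],
  [-0.09,0,0,0,0,0],
  [-0.06,0,0,0,0,0],
  [-0.026,0,0,0,0,0],
  [0,0,0,0,0,0],
])

```text
time_s: 18.88
tcp_pos: [0.4581, 0.2895, 0.1891]
eef_rot: [179.9, -0.1, -89.9]
contact_force: [-0.3, -0.3, -1.7]
gripper_width: 0.0308
gripper_force: 24.9
```

```bash
python3 - <<'E'
from h import *
goto(.457,.287,.1225,-90)
E
```

```text
pos [0.4581 0.2895 0.1891] [179.929   -0.068  -89.9196] t 18.875 F [-0.3198 -0.2727 -1.6835] shift [0.005  0.0023 0.1332] turn 0.0013397640668567116
```

>>> carry_out([
  [0.004,0.002,0.04,0,0,0],
  [0,0,0.05,0,0,0],
  [0,0,0.03,0,0,0],
  [0,0,0.012,0,0,0],
  [0,0,0,0,0,0],
])

```text
time_s: 19.5
tcp_pos: [0.458, 0.2868, 0.1241]
eef_rot: [180.0, -0.0, -90.0]
contact_force: [-0.2, -0.6, -2.1]
gripper_width: 0.0305
gripper_force: 24.9
```

>>> carry_out([
  [0,0,0.002,0,0,0],
  [0,0,0,0,0,0],
  [0,0,0,0,0,0],
])

```text
time_s: 19.88
tcp_pos: [0.4579, 0.2872, 0.1234]
eef_rot: [-180.0, 0.0, -90.0]
contact_force: [0.3, -1.1, -2.2]
gripper_width: 0.0301
gripper_force: 24.9
```

>>> carry_out([
  [0,0,0,0,0,0],
  [0,0,0,0,0,0],
  [0,0,0,0,0,0],
  [0,0,0,0,0,0],
  [0,0,-0.02,0,0,0],
], hand=0.7)

```text
time_s: 20.5
tcp_pos: [0.4575, 0.2866, 0.1328]
eef_rot: [179.9, -0.1, -90.0]
contact_force: [-0.5, -0.0, 0.4]
gripper_width: 0.0613
gripper_force: 0.0
```

>>> carry_out([
  [0,0,-0.06,0,0,0],
  [0,0,-0.08,0,0,0],
  [0,0,-0.08,0,0,0],
  [0.05,0,0,0,0,0],
  [0.09,0,0,0,0,0],
])

```text
time_s: 21.12
tcp_pos: [0.4578, 0.2168, 0.2435]
eef_rot: [-180.0, 0.0, -89.9]
contact_force: [1.0, -0.8, 0.4]
gripper_width: 0.0613
gripper_force: 0.0
```

>>> carry_out([
  [0.1,0,0,0,0,0],
  [0.1,-0.02,0,0,0,0],
  [0.1,-0.04,0,0,0,0],
  [0.1,-0.04,0,0,0,0],
  [0.05,-0.01,0,0,0,0],
], hand=1)

```text
time_s: 21.75
tcp_pos: [0.513, -0.0106, 0.2429]
eef_rot: [180.0, -0.0, -90.1]
contact_force: [-0.8, 0.5, -0.7]
gripper_width: 0.0876
gripper_force: 0.0
```

>>> carry_out([
  [0,0,0,0,0,0.1],
  [0,0,0,0,0,0.16],
  [0,0,0,0,0,0.16],
  [0,0,0,0,0,0.16],
  [0,0,0,0,0,0.16],
])

```text
time_s: 22.38
tcp_pos: [0.5124, -0.0085, 0.243]
eef_rot: [180.0, -0.0, -134.7]
contact_force: [-0.5, -0.4, 1.1]
gripper_width: 0.0878
gripper_force: 0.0
```

>>> carry_out([
  [0,0,0,0,0,0.16],
  [0,0,0,0,0,0.16],
  [0,0,0,0,0,0.16],
  [0,0,0,0,0,0.16],
  [0,0,0,0,0,0.12],
])

```text
time_s: 23.0
tcp_pos: [0.5124, -0.0084, 0.243]
eef_rot: [-180.0, -0.0, 179.7]
contact_force: [0.3, -0.5, -0.6]
gripper_width: 0.0873
gripper_force: 0.0
```

```bash
python3 - <<'E'
from h import *
goto(.5175,-.030,.037,180)
ci=r.camera_info("top");im=r.capture("top"); cv2.imwrite("pics/top1.png",cv2.resize(im[:,:,::-1],(800,600)))
ci=r.camera_info("wrist");im=r.capture("wrist"); cv2.imwrite("pics/w3.png",im[:,:,::-1]); print(proj(ci,[.518,-.03,.061]))
E
```

```text
pos [ 0.5124 -0.0084  0.243 ] [-179.9978   -0.0232  179.7376] t 23.0 F [ 0.3481 -0.5421 -0.6387] shift [-0.0102 -0.0432  0.412 ] turn -0.0043740057177141505
[[254.0574 198.6514]]
```

View pics/top1.png

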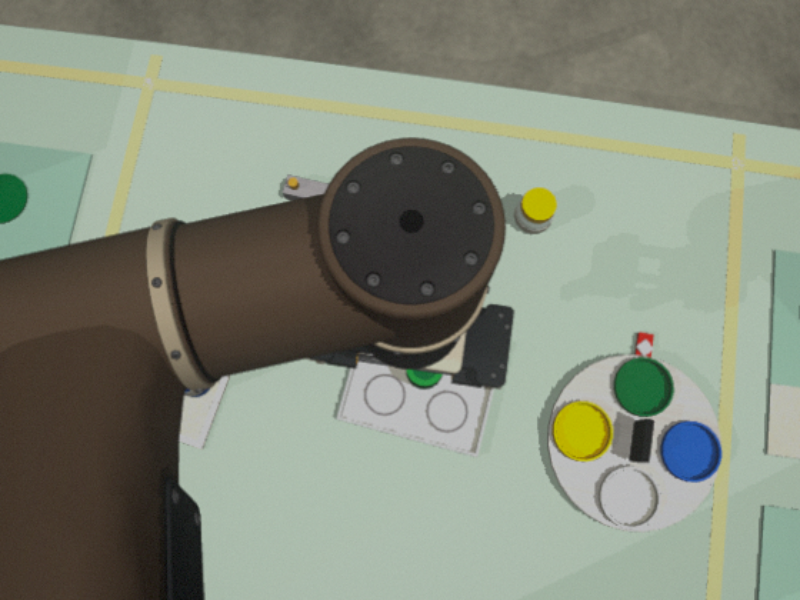

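View pics/w3.png

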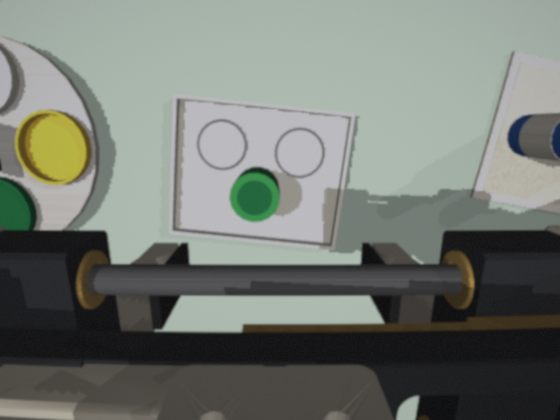

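The top view shows the rings empty at (385,394) and (447,412). The green pocket at (643,387) lies under the pointer at (644,345), and the yellow and blue pockets are at (582,431) and (691,451). The wrist view shows the pot lid at (255,196), the rings at (222,145) and (300,152), and the blue bottle standing on the tile.

```bash
python3 - <<'E'
from h import *
ci=r.camera_info("top"); im=cv2.cvtColor(cv2.resize(cv2.imread("pics/top1.png"),(560,420),interpolation=cv2.INTER_AREA),cv2.COLOR_BGR2RGB)
print("rings",ray(ci,(np.array([(385,394),(447,412)])+.5)*.7-.5,.004))
P={}
for n,lo,hi in(("green",(50,100,30),(75,255,255)),("blue",(105,120,40),(125,255,255)),("yel",(15,150,90),(30,255,255))):
    for c,a,b in blobs(im,lo,hi,600): P[n]=ray(ci,c,.03)[0]; print(n,a,c,P[n])
m=(P["blue"]+P["yel"])/2; d=P["green"]-m; e=P["yel"]-P["blue"]
print(m,np.degrees([np.arctan2(d[1],d[0]),np.arctan2(-e[0],e[1])]))
wi=r.camera_info("wrist"); print("wrist pot",ray(wi,(255,196),.061),"rings",ray(wi,[(222,145),(300,152)],.004))
E
```

```text
rings [[ 0.4774  0.0193]
 [ 0.4654 -0.07  ]]
green 1288 [450.2601 270.5404] [ 0.5366 -0.3317]
blue 1383 [483.4519 315.6023] [ 0.4588 -0.4034]
yel 1384 [407.3714 301.4321] [ 0.465  -0.2536]
[ 0.4619 -0.3285] [-2.4197 -2.3817]
wrist pot [[ 0.5155 -0.0289]] rings [[ 0.4672 -0.0696]
 [ 0.4753  0.0206]]
```

>>> carry_out([
  [-0.01,-0.043,0.05,0,0,0],
  [0,0,0.09,0,0,0],
  [0,0,0.09,0,0,0],
  [0,0,0.05,0,0,0],
  [0,0,0,0,0,0],
])

```text
time_s: 23.72
tcp_pos: [0.5164, -0.0301, 0.1014]
eef_rot: [-179.9, -0.2, -179.9]
contact_force: [-0.0, 0.5, 0.6]
gripper_width: 0.088
gripper_force: 0.0
```

```bash
python3 - <<'E'
from h import *
goto(.517,-.030,.037,180)
E
```

```text
pos [ 0.5164 -0.0301  0.1014] [-179.9328   -0.2383 -179.8557] t 23.725 F [-0.0012  0.5051  0.6332] shift [-0.0012  0.0001  0.1288] turn 0.002404794189480223
```

>>> carry_out([
  [-0.001,0,0.05,0,0,0],
  [0,0,0.05,0,0,0],
  [0,0,0.028,0,0,0],
  [0,0,0,0,0,0],
])

```text
time_s: 24.22
tcp_pos: [0.5185, -0.0295, 0.0392]
eef_rot: [-180.0, -0.0, -179.9]
contact_force: [0.4, 0.0, 0.7]
gripper_width: 0.0878
gripper_force: 0.0
```

>>> carry_out([
  [0,0,0,0,0,0],
  [0,0,0,0,0,0],
  [0,0,0,0,0,0],
  [0,0,0,0,0,0],
  [0,0,0,0,0,0],
], hand=0, squeeze=25)

```text
time_s: 24.85
tcp_pos: [0.5186, -0.0294, 0.0393]
eef_rot: [180.0, 0.0, -180.0]
contact_force: [-0.8, 0.2, 3.3]
gripper_width: 0.052
gripper_force: 25.0
```

>>> carry_out([
  [0,0,-0.02,0,0,0],
  [0,0,-0.05,0,0,0],
  [0,0,-0.08,0,0,0],
  [0,0,-0.05,0,0,0],
  [0,0,-0.02,0,0,0],
])

```text
time_s: 25.48
tcp_pos: [0.519, -0.0293, 0.1509]
eef_rot: [180.0, 0.1, -180.0]
contact_force: [0.1, -0.6, -2.2]
gripper_width: 0.0516
gripper_force: 25.0
```

```bash
python3 - <<'E'
from h import *
goto(.537,-.3317,.0555,180)
E
```

```text
pos [ 0.519  -0.0293  0.1509] [ 179.9538    0.1398 -179.9779] t 25.475 F [ 0.0773 -0.574  -2.1587] shift [-0.0361 -0.6049  0.1907] turn 0.00036785356020535196
```

>>> carry_out([
  [0,-0.04,0,0,0,0],
  [-0.01,-0.08,0,0,0,0],
  [-0.01,-0.09,0,0,0,0],
  [-0.01,-0.09,0,0,0,0],
  [-0.007,-0.09,0,0,0,0],
])

```text
time_s: 26.1
tcp_pos: [0.5365, -0.2257, 0.1481]
eef_rot: [180.0, -0.1, -180.0]
contact_force: [0.0, -0.4, -0.7]
gripper_width: 0.0514
gripper_force: 25.0
```

>>> carry_out([
  [0,-0.09,0,0,0,0],
  [0,-0.07,0,0,0,0],
  [0,-0.04,0,0,0,0],
  [0,-0.015,0,0,0,0],
  [0,0,0,0,0,0],
])

```text
time_s: 26.72
tcp_pos: [0.5368, -0.3316, 0.1486]
eef_rot: [180.0, -0.0, 180.0]
contact_force: [-0.2, -0.1, -2.4]
gripper_width: 0.0514
gripper_force: 25.0
```

>>> carry_out([
  [0,0,0.04,0,0,0],
  [0,0,0.05,0,0,0],
  [0,0,0.04,0,0,0],
  [0,0,0.02,0,0,0],
  [0,0,0,0,0,0],
])

```text
time_s: 27.35
tcp_pos: [0.537, -0.3312, 0.0737]
eef_rot: [180.0, -0.1, -179.9]
contact_force: [0.2, 0.2, -1.2]
gripper_width: 0.0514
gripper_force: 25.0
```

```bash
python3 - <<'E'
from h import *
goto(.538,-.3317,.0573,180)
E
```

```text
pos [ 0.537  -0.3312  0.0737] [ 179.9831   -0.0552 -179.9285] t 27.35 F [ 0.1968  0.1988 -1.1817] shift [-0.002  -0.0011  0.0329] turn 0.001191630553931115
```

>>> carry_out([
  [-0.002,-0.001,0.018,0,0,0],
  [0,0,0.011,0,0,0],
  [0,0,0.003,0,0,0],
  [0,0,0,0,0,0],
  [0,0,0,0,0,0],
])

```text
time_s: 27.98
tcp_pos: [0.5382, -0.3325, 0.0583]
eef_rot: [-180.0, 0.0, -180.0]
contact_force: [0.7, 0.1, -1.5]
gripper_width: 0.052
gripper_force: 25.0
```

>>> carry_out([
  [0,0,0,0,0,0],
  [0,0,0,0,0,0],
  [0,0,0,0,0,0],
  [0,0,0,0,0,0],
  [0,0,0,0,0,0],
], hand=0.85)

```text
time_s: 28.6
tcp_pos: [0.5381, -0.3324, 0.0581]
eef_rot: [-180.0, 0.0, -180.0]
contact_force: [-0.2, -0.7, -0.4]
gripper_width: 0.0743
gripper_force: 0.0
```

>>> carry_out([
  [0,0,-0.02,0,0,0],
  [0,0,-0.06,0,0,0],
  [0,0,-0.09,0,0,0],
  [0,0,-0.1,0,0,0],
  [0,0,-0.09,0,0,0],
])

```text
time_s: 29.22
tcp_pos: [0.538, -0.3325, 0.241]
eef_rot: [-180.0, 0.1, -180.0]
contact_force: [0.6, -0.2, -0.5]
gripper_width: 0.0747
gripper_force: 0.0
```

>>> carry_out([
  [0,0.05,0,0,0,-0.1],
  [0,0,0,0,0,-0.16],
  [0,0,0,0,0,-0.16],
  [0,0,0,0,0,-0.16],
  [0,0,0,0,0,-0.16],
], hand=0.7)

```text
time_s: 29.85
tcp_pos: [0.538, -0.3074, 0.2389]
eef_rot: [-180.0, 0.0, -135.3]
contact_force: [-0.5, 0.4, 0.7]
gripper_width: 0.0616
gripper_force: 0.0
```

>>> carry_out([
  [0,0,0,0,0,-0.16],
  [0,0,0,0,0,-0.16],
  [0,0,0,0,0,-0.16],
  [0,0,0,0,0,-0.16],
  [0,0,0,0,0,-0.12],
])

```text
time_s: 30.48
tcp_pos: [0.538, -0.3075, 0.2389]
eef_rot: [-180.0, -0.0, -89.7]
contact_force: [0.2, -1.0, 0.5]
gripper_width: 0.0612
gripper_force: 0.0
```

```bash
python3 - <<'E'
from h import *
goto(.458,.2872,.123,-90)
E
```

```text
pos [ 0.538  -0.3075  0.2389] [-179.9626   -0.0152  -89.703 ] t 30.475 F [ 0.233  -0.9625  0.5366] shift [-1.1893  0.16    0.2318] turn 0.004949281377390472
```

>>> carry_out([
  [-0.05,0.02,0,0,0,0.005],
  [-0.09,0.03,0,0,0,0],
  [-0.1,0.03,0,0,0,0],
  [-0.1,0.03,0,0,0,0],
  [-0.1,0.03,0,0,0,0],
])

```text
time_s: 31.1
tcp_pos: [0.4684, -0.0858, 0.2389]
eef_rot: [-179.9, 0.0, -90.3]
contact_force: [0.1, 1.5, 0.2]
gripper_width: 0.0614
gripper_force: 0.0
```

>>> carry_out([
  [-0.1,0.02,0,0,0,0],
  [-0.1,0,0,0,0,0],
  [-0.1,0,0,0,0,0],
  [-0.1,0,0,0,0,0],
  [-0.1,0,0,0,0,0],
])

```text
time_s: 31.72
tcp_pos: [0.46, 0.1646, 0.2392]
eef_rot: [-179.9, 0.1, -90.3]
contact_force: [0.7, -0.8, 0.2]
gripper_width: 0.061
gripper_force: 0.0
```

>>> carry_out([
  [-0.1,0,0,0,0,0],
  [-0.09,0,0,0,0,0],
  [-0.05,0,0,0,0,0],
  [0,0,0,0,0,0],
  [0,0,0,0,0,0],
])

```text
time_s: 32.35
tcp_pos: [0.4607, 0.2822, 0.2382]
eef_rot: [180.0, -0.0, -90.3]
contact_force: [0.1, -0.5, 0.7]
gripper_width: 0.0615
gripper_force: 0.0
```

```bash
python3 - <<'E'
from h import *
goto(.458,.2872,.123,-90)
E
```

```text
pos [0.4607 0.2822 0.2382] [179.9878  -0.0116 -90.2897] t 32.35 F [ 0.1262 -0.4786  0.7269] shift [-0.0099  0.0053  0.2304] turn -0.004828614811525256
```

>>> carry_out([
  [-0.01,0.005,0.04,0,0,-0.005],
  [0,0,0.08,0,0,0],
  [0,0,0.07,0,0,0],
  [0,0,0.04,0,0,0],
  [0,0,0,0,0,0],
])

```text
time_s: 32.98
tcp_pos: [0.4578, 0.2861, 0.1221]
eef_rot: [179.9, -0.1, -90.1]
contact_force: [-0.1, 0.6, -0.8]
gripper_width: 0.0612
gripper_force: 0.0
```

>>> carry_out([
  [0,0,0,0,0,0],
  [0,0,0,0,0,0],
  [0,0,0,0,0,0],
  [0,0,0,0,0,0],
  [0,0,0,0,0,0],
], hand=0, squeeze=25)

```text
time_s: 33.6
tcp_pos: [0.4582, 0.2881, 0.1236]
eef_rot: [-180.0, 0.0, -90.0]
contact_force: [-2.7, 0.2, 6.8]
gripper_width: 0.0304
gripper_force: 25.0
```

>>> carry_out([
  [0,0,-0.02,0,0,0],
  [0,0,-0.04,0,0,0],
  [0,0,-0.05,0,0,0],
  [0,0,-0.03,0,0,0],
  [0.03,0,0,0,0,0],
])

```text
time_s: 34.22
tcp_pos: [0.4587, 0.2735, 0.194]
eef_rot: [-179.9, 0.1, -89.9]
contact_force: [1.0, -0.7, -3.4]
gripper_width: 0.0304
gripper_force: 24.9
```

>>> carry_out([
  [0.06,-0.005,0,0,0,0],
  [0.09,-0.005,0,0,0,0],
  [0.09,-0.005,0,0,0,0],
  [0.09,-0.005,0,0,0,0],
  [0.09,0,0,0,0,0],
])

```text
time_s: 34.85
tcp_pos: [0.4674, 0.0607, 0.1921]
eef_rot: [179.9, -0.0, -90.0]
contact_force: [-0.1, -0.4, -1.9]
gripper_width: 0.0303
gripper_force: 24.9
```

>>> carry_out([
  [0.09,0,0,0,0,0],
  [0.08,0,0,0,0,0],
  [0.06,0,0,0,0,0],
  [0.026,0,0,0,0,0],
  [0,0,0,0,0,0],
])

```text
time_s: 35.48
tcp_pos: [0.4677, -0.0659, 0.1924]
eef_rot: [179.9, -0.0, -90.1]
contact_force: [0.4, -0.4, -2.0]
gripper_width: 0.0305
gripper_force: 24.9
```

```bash
python3 - <<'E'
from h import *
goto(.468,-.0692,.121,-90)
E
```

```text
pos [ 0.4677 -0.0659  0.1924] [179.9362  -0.004  -90.081 ] t 35.475 F [ 0.3633 -0.375  -2.0136] shift [ 0.0066 -0.0005  0.1429] turn -0.0013492560409171497
```

>>> carry_out([
  [0.008,0,0.04,0,0,0],
  [0,0,0.05,0,0,0],
  [0,0,0.035,0,0,0],
  [0,0,0.014,0,0,0],
  [0,0,0,0,0,0],
])

```text
time_s: 36.1
tcp_pos: [0.4684, -0.0687, 0.1234]
eef_rot: [180.0, -0.0, -89.9]
contact_force: [-0.5, 0.5, -2.3]
gripper_width: 0.0305
gripper_force: 24.9
```

>>> carry_out([
  [0,0,0.002,0,0,0],
  [0,0,0,0,0,0],
  [0,0,0,0,0,0],
])

```text
time_s: 36.48
tcp_pos: [0.4686, -0.0691, 0.123]
eef_rot: [-180.0, 0.0, -90.0]
contact_force: [0.3, -0.1, -2.6]
gripper_width: 0.0304
gripper_force: 24.9
```

>>> carry_out([
  [0,0,0,0,0,0],
  [0,0,0,0,0,0],
  [0,0,0,0,0,0],
  [0,0,0,0,0,0],
  [0,0,-0.02,0,0,0],
], hand=0.7)

```text
time_s: 37.1
tcp_pos: [0.4679, -0.0692, 0.1324]
eef_rot: [179.9, -0.0, -90.0]
contact_force: [-0.5, -0.5, 1.1]
gripper_width: 0.0613
gripper_force: 0.0
```

>>> carry_out([
  [0,0,-0.05,0,0,0],
  [0,0,-0.07,0,0,0],
  [0,0,-0.07,0,0,0],
  [-0.05,0,-0.02,0,0,0],
  [-0.09,0,0,0,0,0],
])

```text
time_s: 37.72
tcp_pos: [0.469, 0.0011, 0.2396]
eef_rot: [-179.8, 0.1, -90.1]
contact_force: [0.5, 1.1, -0.4]
gripper_width: 0.0612
gripper_force: 0.0
```

>>> carry_out([
  [-0.1,0,0,0,0,0],
  [-0.1,0,0,0,0,0],
  [-0.1,0,0,0,0,0],
  [-0.1,0,0,0,0,0],
  [-0.1,0,0,0,0,0],
])

```text
time_s: 38.35
tcp_pos: [0.4682, 0.2526, 0.2386]
eef_rot: [-180.0, 0.0, -90.0]
contact_force: [1.0, -1.1, 0.3]
gripper_width: 0.0614
gripper_force: 0.0
```

>>> carry_out([
  [-0.1,0,0,0,0,0],
  [-0.08,0,0,0,0,0],
  [-0.05,0,0,0,0,0],
  [0,0,0,0,0,0],
  [0,0,0,0,0,0],
])

```text
time_s: 38.98
tcp_pos: [0.4682, 0.3653, 0.2377]
eef_rot: [180.0, -0.0, -90.0]
contact_force: [-0.1, 0.1, 0.3]
gripper_width: 0.061
gripper_force: 0.0
```

```bash
python3 - <<'E'
from h import *
goto(.4694,.3645,.1225,-90)
E
```

```text
pos [0.4682 0.3653 0.2377] [179.9864  -0.0167 -89.99  ] t 38.975 F [-0.136   0.148   0.2739] shift [ 0.0016 -0.0024  0.2304] turn 0.0001669562403776581
```

>>> carry_out([
  [0.001,-0.002,0.04,0,0,0],
  [0,0,0.08,0,0,0],
  [0,0,0.07,0,0,0],
  [0,0,0.04,0,0,0],
  [0,0,0,0,0,0],
])

```text
time_s: 39.6
tcp_pos: [0.4689, 0.3636, 0.1216]
eef_rot: [179.9, -0.1, -90.0]
contact_force: [-0.1, 0.3, 0.8]
gripper_width: 0.0613
gripper_force: 0.0
```

>>> carry_out([
  [0,0,0,0,0,0],
  [0,0,0,0,0,0],
  [0,0,0,0,0,0],
  [0,0,0,0,0,0],
  [0,0,0,0,0,0],
], hand=0, squeeze=25)

```text
time_s: 40.22
tcp_pos: [0.4694, 0.3657, 0.1231]
eef_rot: [-180.0, 0.0, -90.0]
contact_force: [-1.9, -0.5, 5.7]
gripper_width: 0.0306
gripper_force: 25.0
```

>>> carry_out([
  [0,0,-0.02,0,0,0],
  [0,0,-0.04,0,0,0],
  [0,0,-0.05,0,0,0],
  [0,0,-0.03,0,0,0],
  [0.03,0,0,0,0,0],
])

```text
time_s: 40.85
tcp_pos: [0.4696, 0.351, 0.1935]
eef_rot: [-179.9, 0.1, -89.9]
contact_force: [-0.1, 0.2, -2.3]
gripper_width: 0.0308
gripper_force: 25.0
```

>>> carry_out([
  [0.06,-0.004,0,0,0,0],
  [0.09,-0.004,0,0,0,0],
  [0.09,-0.004,0,0,0,0],
  [0.09,-0.004,0,0,0,0],
  [0.09,0,0,0,0,0],
])

```text
time_s: 41.48
tcp_pos: [0.4762, 0.1372, 0.1917]
eef_rot: [179.9, -0.0, -90.0]
contact_force: [0.3, -0.6, -2.0]
gripper_width: 0.0305
gripper_force: 25.0
```

>>> carry_out([
  [0.09,0,0,0,0,0],
  [0.07,0,0,0,0,0],
  [0.05,0,0,0,0,0],
  [0.028,0,0,0,0,0],
  [0,0,0,0,0,0],
])

```text
time_s: 42.1
tcp_pos: [0.4767, 0.0202, 0.1922]
eef_rot: [180.0, -0.0, -90.1]
contact_force: [0.3, -0.8, -1.0]
gripper_width: 0.0305
gripper_force: 25.0
```

```bash
python3 - <<'E'
from h import *
goto(.4774,.0204,.1205,-90)
E
```

```text
pos [0.4767 0.0202 0.1922] [179.9568  -0.0091 -90.0834] t 42.1 F [ 0.2782 -0.7737 -0.998 ] shift [-0.0005 -0.0013  0.1433] turn -0.001389380233261761
```

>>> carry_out([
  [0,0,0.04,0,0,0],
  [0,0,0.05,0,0,0],
  [0,0,0.035,0,0,0],
  [0,0,0.016,0,0,0],
  [0,0,0,0,0,0],
])

```text
time_s: 42.72
tcp_pos: [0.4775, 0.0218, 0.122]
eef_rot: [180.0, -0.0, -89.9]
contact_force: [-0.4, 0.0, -1.4]
gripper_width: 0.0307
gripper_force: 25.0
```

>>> carry_out([
  [0,0,0.002,0,0,0],
  [0,0,0,0,0,0],
  [0,0,0,0,0,0],
])

```text
time_s: 43.1
tcp_pos: [0.4775, 0.0215, 0.1213]
eef_rot: [-180.0, 0.0, -90.0]
contact_force: [-0.2, 0.1, -1.2]
gripper_width: 0.0305
gripper_force: 25.0
```

>>> carry_out([
  [0,0,0,0,0,0],
  [0,0,0,0,0,0],
  [0,0,0,0,0,0],
  [0,0,0,0,0,0],
  [0,0,-0.02,0,0,0],
], hand=0.7)

```text
time_s: 43.72
tcp_pos: [0.4769, 0.0212, 0.1309]
eef_rot: [179.9, -0.0, -90.0]
contact_force: [-0.1, 0.3, -0.1]
gripper_width: 0.0612
gripper_force: 0.0
```

>>> carry_out([
  [0,0,-0.05,0,0,0],
  [0,0,-0.08,0,0,0],
  [0,0,-0.08,0,0,0],
  [-0.05,0,-0.02,0,0,0],
  [-0.1,0,0,0,0,0],
])

```text
time_s: 44.35
tcp_pos: [0.478, 0.0966, 0.2484]
eef_rot: [-179.8, 0.1, -90.1]
contact_force: [0.6, -0.1, 0.3]
gripper_width: 0.0614
gripper_force: 0.0
```

>>> carry_out([
  [-0.11,0,0,0,0,0],
  [-0.11,0,0,0,0,0],
  [-0.11,0,0,0,0,0],
  [-0.11,0,0,0,0,0],
  [-0.1,0,0,0,0,0],
])

```text
time_s: 44.98
tcp_pos: [0.477, 0.3684, 0.2469]
eef_rot: [-180.0, 0.0, -89.9]
contact_force: [1.0, -0.3, 0.2]
gripper_width: 0.0614
gripper_force: 0.0
```

>>> carry_out([
  [-0.05,0,0,0,0,0],
  [0,0,0,0,0,0],
  [0,0,0,0,0,0],
])

```text
time_s: 45.35
tcp_pos: [0.4773, 0.3907, 0.2463]
eef_rot: [180.0, -0.0, -90.0]
contact_force: [0.1, -0.7, -0.3]
gripper_width: 0.0614
gripper_force: 0.0
```

```bash
python3 - <<'E'
from h import *
goto(.4774,.0204,.1205,-90)
ci=r.camera_info("top"); im=r.capture("top"); cv2.imwrite("pics/top2.png",cv2.resize(im[:,:,::-1],(800,600)))
cv2.imwrite("pics/scene2.png",cv2.resize(r.capture("scene")[:,:,::-1],(800,600)))
P={}
for n,lo,hi in(("green",(50,100,30),(75,255,255)),("blue",(105,120,40),(125,255,255)),("yel",(15,150,90),(30,255,255))):
    for c,a,b in blobs(im,lo,hi,600): P[n]=ray(ci,c,.03)[0]; print(n,a,c,P[n])
e=P["yel"]-P["blue"]; print(np.degrees(np.arctan2(-e[0],e[1])))
E
```

```text
pos [0.4773 0.3907 0.2463] [179.9931  -0.0141 -89.9915] t 45.35 F [ 0.0788 -0.6591 -0.2637] shift [ 0.7406 -0.0003  0.2516] turn 0.00014112396902750865
green 1224 [451.2492 270.2247] [ 0.5375 -0.3336]
blue 1392 [483.4921 315.5726] [ 0.4588 -0.4035]
yel 1315 [407.0593 301.3224] [ 0.4651 -0.253 ]
-2.391701845007295
```

View pics/top2.png

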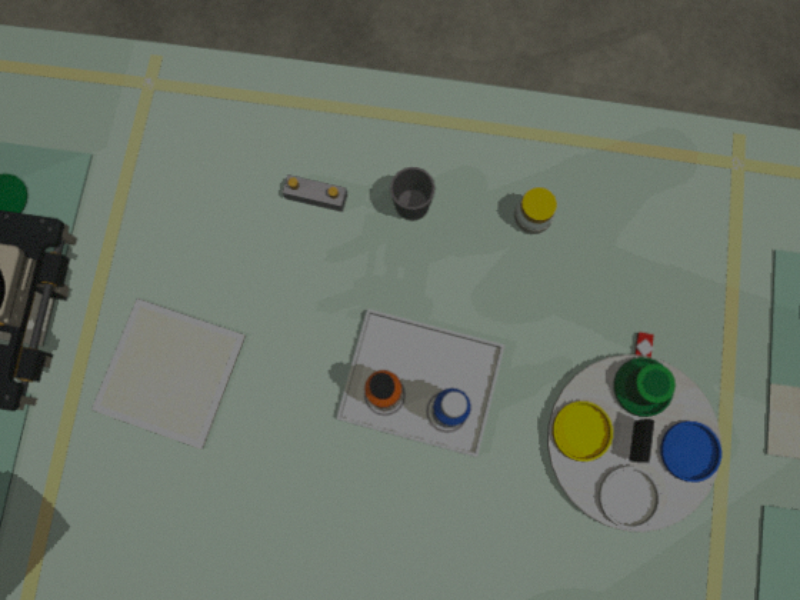

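View pics/scene2.png

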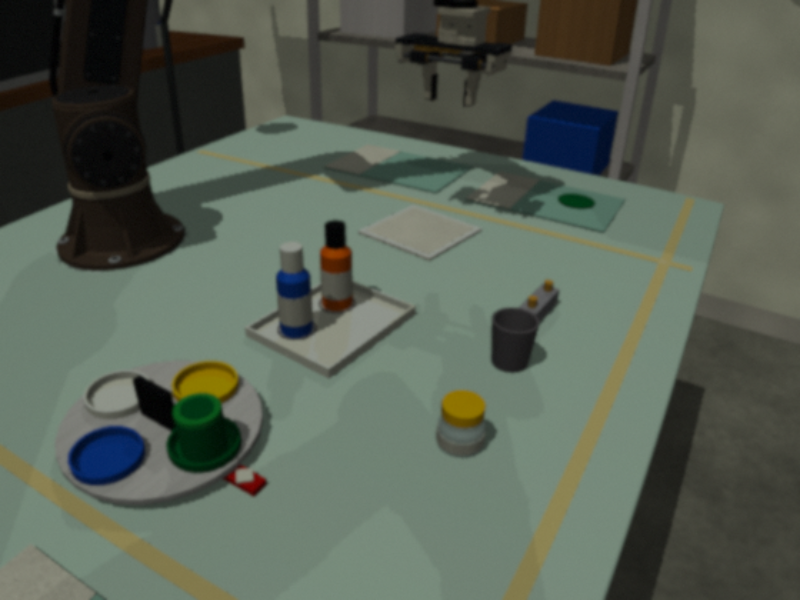

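The top view shows the orange cap at (381,385) and the blue cap at (455,404), both where they started. The pot is upright in the green pocket, lid at (655,382), and the pocket lines up with the pointer at (644,345). The cup, jar and applicator have not moved, and the scene view agrees.

```bash
python3 -c "
from plant import r
print(r.close_job())"
```

```text
the job is handed in; nothing more can be done
None
```

The job is handed in after about 45 s: the green pot stands in the green pocket, which lines up with the red pointer to within about 0.1° by the camera. Both bottles are back upright on their own rings, and the cup, jar and applicator look unmoved.

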